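Fit the adapter plate on a stage spindle

ROBOT

A 6-joint arm with a two-finger parallel gripper is mounted at the origin on the work surface. World frame = base frame: x ahead of the robot, y to its left, z up, the work surface at z = 0. Lengths are in mm, angles in rad, forces in N, time in s.
With the tool pointing down it reaches from about 350 to 775 mm from the base axis. Payload 5.5 kg.
Tool frame: the origin (TCP) lies on the centre line of the jaws, within the pads' length; the fingertips stand 11 mm ahead of it and the grasp point (between the pads) lies 8 mm behind it; y points along the fingers, z is the direction in which the jaws open and shut, and the axes are right-handed (so a half turn about y gives the same grasp; the last joint's range is limited). The gripper opens to 85 mm and grips with 20 to 120 N. Pads are 22 mm wide; open, the fingers measure 114 mm over their backs; the gripper's body (76 mm by 85 mm) begins 54 mm behind the grasp point. The pads swing forward as they close: fully open they stand 13 mm farther back than shut.
Start: joints at [-1.482, 0.313, 0.046, 1.304, 0, 1.431], TCP at [130.407, -560.058, 242.323] pointing down, gripper open.
Joint ranges: [-2.76, 2.76], [-0.86, 1.69], [-1.03, 1.26], [-2.2, 2.34], [-1.47, 1.5], [-3.14, 3.14]. Speed limits (rad/s): [2.57, 2.57, 3.14, 3.14, 3.14, 3.14].

INTERFACE

Orientations are given as a rotation vector (axis times angle).
In Python, from plant import observe, eyes, close_job gives the robot as it stands.
- The arm moves only by the tool drive_tool, never from a script. Its argument "plan" is a list of rows, each an object of numbers: "dx", "dy", "dz": the shift along the tool's x, y, z in mm; "spin": the turn about the tool's y in degrees. A call has 1 to 10 rows; each row shifts and turns the pose as measured when the row begins, along the tool's axes as they then stand; what a row does not reach is not made up. A row lasts 1/10 s, in which the tool goes at most 50 mm and 8.59 degrees, less where a joint would pass 70% of its speed; a pose out of reach is approached as far as the arm can. A call is refused whole if a number of a shift passes 50 or a number of a turn 8.59, either way. A call with a gripper value outside its range is refused whole. "claw" is the finger opening in mm, from 0 to 85.4, set as the call begins (left out, the last holds). The fingers move at their own pace and stop on an object; "squeeze" is the grip in N (left out, the last holds). Time passes only in rows, so rows that do not move let the fingers close. It gives the time, the measured TCP pose, the force and the opening at its end, in the units of the state.
- observe(): the state, without advancing time (a new reading comes with each control period).
- eyes.capture(name): name is "scene" or "top"; returns (picture, depth): 480x640x3 uint8, blue, green, red; 480x640 float32, mm along the optical axis (not along the pixel's ray), 0 where there is no reading.
- eyes.camera_params(name): a dict with "vfov" (degrees; the focal length in pixels is half the picture's height over the tangent of half this angle, whatever the lens; pixels are square), "cx", "cy" (the principal point, pixels), "k1" (the pictures are not rectified: a ray, as slopes to the right and down, at radius r is drawn at 1 + k1 r^2 times it, then the intrinsics apply), "R" (3x3) and "t" (3): a world point X has camera coordinates R X + t. Camera axes: x right, y down, z forward; pixel columns grow to the right and rows downward; lengths in mm; the calibration is good to about 2 mm. A picture is of the moment at which its call begins. camera_params takes no time and is no camera call.
- close_job(): hands the job in, once; it reports no verdict.
The state is a dict: "t": time; "q": joint angles; "qvel": joint speeds; "effort": joint torques, N m; "ee_pos": TCP position; "orientation": TCP orientation; "ft_force": force on the tool from outside, world axes, zero at the start; "torque": the same for the moment, N m; "gripper_width": finger opening in mm.
Only numpy, scipy, OpenCV 4.12 (cv2) and the standard library are available. Lean on these libraries where they do the work, as an engineer would, in place of code of your own. Each camera call takes 0.05 s, during which the arm holds its last target.

TASK

Fit the black adapter plate (orange hub) onto the positioning stage: pick it up, lower it over the spindle's centre shaft, turn it gently while it rests on the brass anti-rotation pin until the pin drops into its hole, and let it down fully home, flat on the spindle face, then let go. Be gentle with the spindle bearing (never force the plate: it must never push on the stage with 40 N or more) and leave everything else on the bench where it is.

Things in the scene. Friction and masses are not known exactly. Their poses are not given: they have to be found in the camera images.
- plate: Black adapter plate, 100 (its x) x 84 (its y) x 8 mm, loose, 0.3 to 0.5 kg, flat on the bench right way up, in one of two places (the silver blanking plate is in the other). Origin: centre of the underside, z up. A 21.5 mm bore runs through plate and hub at the origin. Screw heads 6 mm high stand on it near the corners, at (+-43, +-35) mm.
- hub (a point): On the plate's axis, 30 mm above its underside: middle of the square orange hub, 36 x 36 mm, that stands from 8 to 42 mm above the underside. Its sides are parallel to the plate's x and y; grip it across two opposite sides.
- pin_hole (a point): Centre of the plate's only pin hole, at its underside: 10.5 mm diameter, right through, 36 mm from the plate's origin along its +x.
- stage: Fixed cream and black motorised stage. Origin: on the bench under the spindle axis, z up. Base 125 mm in x, y from -146 to 166 mm, 54 mm high at the ends; motor on to y = 288 mm. Carriage 130 x 130 mm, top at 64 mm; on it a dark round spindle face, 112 mm diameter, top 76 mm above the bench, braked so that it does not turn; from it rise the shaft and the pin.
- seat (a point): Centre of the spindle face (foot of the shaft), 76 mm above the bench; axes as the stage. The plate is home when its origin is here. Resting on the pin, its underside is 10 mm above this; when the pin enters the hole it can go down those 10 mm.
- shaft_top (a point): Top of the steel centre shaft: 20 mm diameter, 30 mm high above the spindle face, the top 5 mm tapering to 13 mm diameter.
- pin_about (a point): Where the top of the brass pin would be if the spindle stood at zero: 36 mm from the axis along the stage's +x. The pin (8 mm diameter, 10 mm high) really stands up to 0.6 rad either way round the axis from here: this angle is unmeasured, and differs each time. The pin is seen from above, but it enters its hole only within about 0.035 rad, so find it by feel.
- blank: Silver blanking plate of the same size and shape with a silver hub but no pin hole. Bystander: leave alone. Origin: centre of the underside.
- connector_a: Silver connector shell, about 70 x 52 x 15 mm, lying beyond the stage. Bystander. Origin 1 mm below its underside's centre.
- connector_b: Another such connector shell, 70 x 52 x 15 mm, at the robot's right. Bystander.
- plug: Round black plug, 63 mm long, 34 mm high, lying beyond the stage. Bystander. Origin: bottom centre.
- driver: Screwdriver with green handle, 170 mm long, lying beyond the stage. Bystander.
- jar: Small closed jar, 56 mm diameter, 70 mm high, at the robot's right. Bystander. Origin: bottom centre.
- screw_tray: Blue open tray with cap screws, 120 x 100 x 30 mm, at the robot's right. Bystander. Origin: bottom centre.
Not all that is in view belongs to the job. Of the things that look like the plate, the smallest one is meant.

How it is judged (in metres and radians):
On the way, in this order (a step that is already met when the one before it is completed fails the run):
1. the black plate is lifted clear of the bench (height (world z) of plate above 0.05 m), for 0.1 s.
2. the plate's bore is over the shaft (plate less than 20 mm above the spindle face, within 3 mm of the axis) (z of plate in the frame of seat below 0.02 m and horizontal distance between plate and seat below 0.003 m), for 0.05 s.
At the end, for the whole second after the job is handed in: The black plate lies fully home and level on the spindle face, shaft in its bore and pin in its hole: its origin within 2.5 mm above (3 mm below) and 2.5 mm sideways of the seat, tilted less than 0.035 rad, at rest and released (z of plate in the frame of seat between -0.003 and 0.0025 m and horizontal distance between plate and seat below 0.0025 m and angle between plate's own z axis and vertical below 0.035 rad and linear speed of plate below 0.01 m/s and contact force between the fingers and plate below 0.1 N); the robot touches nothing.
It fails at once if the plate loads the stage (spindle, shaft, pin) with more than 40 N (contact force between plate and stage above 40 N).
It fails at once if the blanking plate, a connector, the plug, the screwdriver, the jar or the tray is moved by more than 15 mm (distance of any of blank, connector_a, connector_b, plug, driver, jar, screw_tray from where it was at the start of the episode above 0.015 m).
It also fails if it takes over 72 s, if anything falls off the work surface, if the arm or the gripper's body presses on something with over 40 N, if the wrist force passes 120 N, or if a joint passes its speed limit or range.

## Working session

There is one attempt and no reset: what is moved stays moved. The work goes in short steps, Python scripts to look and compute and a tool call to move; the robot and the scene stay as the last step left them, time stands still between calls to the robot, and variables do not carry over. Pictures are saved under pics/ and viewed, and the job is handed in when it is done.

Besides the shell and the picture viewer there is one more tool, called after "Request:" by a JSON object that holds its "method" and its "body". drive_tool: Moves the arm, as the interface text tells. Its arguments: {"type":"object","properties":{"plan":{"type":"array","items":{"type":"object","properties":{"dx":{"type":"number"},"dy":{"type":"number"},"dz":{"type":"number"},"spin":{"type":"number"}}}},"claw":{"type":"number"},"squeeze":{"type":"number"}},"required":["plan"]}

```bash
ls; mkdir -p pics; python3 - <<'E'
from plant import observe, eyes
import cv2,numpy as np
print(observe())
for n in("scene","top"):
    p,d=eyes.capture(n); cv2.imwrite(f"pics/{n}0.png",p); np.save(f"pics/{n}0.npy",d)
    print(n,eyes.camera_params(n))
E
```

```text
pics
{'t': 0.0, 'q': array([-1.48161953e+00,  3.14027423e-01,  4.49842764e-02,  1.30358836e+00,
        1.11059163e-05,  1.43119170e+00]), 'qvel': array([ 6.83103256e-04, -3.24823081e-05, -8.83503071e-05,  5.71705026e-04,
        6.19899215e-04,  1.82691204e-03]), 'effort': array([ 1.00620131e-03, -4.80631328e+01,  2.98531008e+01,  1.96766958e-02,
        1.32937510e-05,  9.56051707e-06]), 'ee_pos': array([ 130.35250311, -559.53376204,  241.39563737]), 'orientation': array([-0.24123958,  2.10216906, -2.09829124]), 'ft_force': array([ 0.02981881, -0.53749595, -0.38394426]), 'torque': array([-0.01834273,  0.02651587, -0.02085793]), 'gripper_width': 85.22513614436016}
scene {'vfov': 57.61745587676883, 'cx': 321.4009272696381, 'cy': 237.011848191419, 'k1': -0.08218940062717296, 'R': array([[-0.63540459,  0.77178999, -0.02451992],
       [ 0.43394103,  0.330632  , -0.83807975],
       [-0.63871449, -0.54315992, -0.54499643]]), 't': array([ 490.26823073,  -48.99639388, 1168.38600551])}
top {'vfov': 55.787592103555866, 'cx': 308.7289433232833, 'cy': 243.94554702661804, 'k1': -0.11210909267660495, 'R': array([[-0.01618491, -0.9998392 ,  0.00772186],
       [-0.99735919,  0.01559695, -0.07093224],
       [ 0.07080039, -0.0088495 , -0.99745125]]), 't': array([-223.66537204,  521.1011879 , 1023.73621535])}
```

View pics/top0.png

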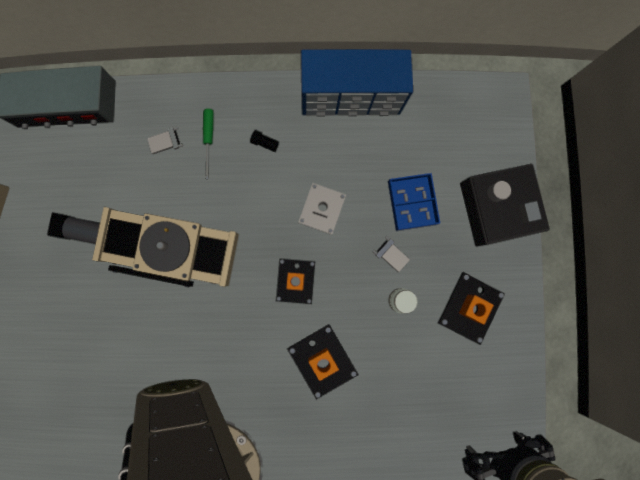

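View pics/scene0.png

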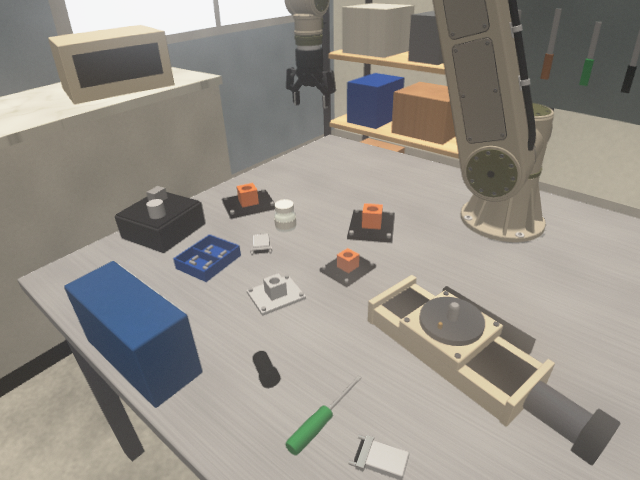

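The top view shows three black plates with orange hubs, at (296,282), (322,362) and (471,308), and the silver blank at (322,208). The spindle is at (165,246). Next I'll measure the plates and enlarge the view.

```bash
cat > h.py <<'E'
import numpy as np,cv2,json
from plant import observe, eyes
def cam(n):
    c=eyes.camera_params(n); f=240/np.tan(np.radians(c['vfov']/2))
    return c,f
def K(n):
    c,f=cam(n); return np.array([[f,0,c['cx']],[0,f,c['cy']],[0,0,1]])
def ray(n,uv):
    c,f=cam(n)
    uv=np.asarray(uv,float).reshape(-1,1,2)
    s=cv2.undistortPointsIter(uv,K(n),np.array([c['k1'],0,0,0,0.]),None,None,(3,50,1e-10)).reshape(-1,2)
    return np.c_[s,np.ones(len(s))],c
def atz(n,uv,z):
    s,c=ray(n,uv); R,t=np.array(c['R']),np.array(c['t'])
    o=-R.T@t; d=s@R; return o+d*((z-o[2])/d[:,2])[:,None]
def atd(n,uv,d):
    s,c=ray(n,uv); return (s*np.asarray(d).reshape(-1,1)-c['t'])@np.array(c['R'])
def proj(n,X):
    c,f=cam(n); r,_=cv2.Rodrigues(np.array(c['R']))
    return cv2.projectPoints(np.asarray(X,float).reshape(-1,1,3),r,np.array(c['t']),K(n),np.array([c['k1'],0,0,0,0.]))[0].reshape(-1,2)
def cloud(n,d):
    v,u=np.mgrid[0:480,0:640]; return atd(n,np.c_[u.ravel(),v.ravel()],d.ravel()).reshape(480,640,3)
E
python3 - <<'E'
from h import *
p=cv2.imread("pics/top0.png"); d=np.load("pics/top0.npy")
C=cloud("top",d)
hsv=cv2.cvtColor(p,cv2.COLOR_BGR2HSV)
for (u,v) in [(296,282),(322,362),(471,308),(322,208)]:
    w=60; X=C[v-w:v+w,u-w:u+w]
    z=X[...,2]; m=((z>4)&(z<60)&(d[v-w:v+w,u-w:u+w]>0)).astype(np.uint8)
    n,l,st,_=cv2.connectedComponentsWithStats(m); k=l[w,w]
    if k==0:k=1+np.argmax(st[1:,4])
    q=X[l==k]; mz=q[:,2]
    pl=q[(mz<20)][:,:2].astype(np.float32); hb=q[mz>35]
    print((u,v),"plate rect",cv2.minAreaRect(pl),"hub",cv2.minAreaRect(hb[:,:2].astype(np.float32)) if len(hb)>3 else None,"z",np.percentile(mz,[5,50,95,99]))
def crop(n,p,u,v,w,h,s): cv2.imwrite(f"pics/{n}.png",cv2.resize(p[v-h:v+h,u-w:u+w],None,fx=s,fy=s,interpolation=cv2.INTER_CUBIC))
crop("c1",p,296,282,50,40,8)
crop("c2",p,165,246,50,40,8)
crop("c3",p,400,300,125,80,3)
E
```

```text
(296, 282) plate rect ((433.8145446777344, -199.32696533203125), (85.48761749267578, 104.00453186035156), 84.31897735595703) hub ((434.01953125, -198.73533630371094), (35.856414794921875, 36.03913879394531), 84.3973388671875) z [ 5.34287039  8.78449297 42.96520546 44.46075296]
(322, 362) plate rect ((246.03094482421875, -257.49078369140625), (136.79437255859375, 118.07677459716797), 29.354747772216797) hub ((247.12167358398438, -258.9011535644531), (49.48836898803711, 49.144554138183594), 30.792802810668945) z [ 7.74860076 11.4665985  57.00642258 58.75041727]
(471, 308) plate rect ((361.9957275390625, -612.3150634765625), (117.60198974609375, 138.38455200195312), 62.03684997558594) hub ((362.630615234375, -610.55908203125), (50.33351135253906, 49.930213928222656), 62.3139533996582) z [ 7.02688522 11.01404178 56.14093712 58.0437922 ]
(322, 208) plate rect ((602.513916015625, -263.6656494140625), (84.37848663330078, 103.2664566040039), 68.775634765625) hub ((602.2566528320312, -263.5354919433594), (35.810001373291016, 34.64291763305664), 69.3409423828125) z [ 5.16765953  8.56502082 42.56408385 44.91503946]
```

View pics/c1.png

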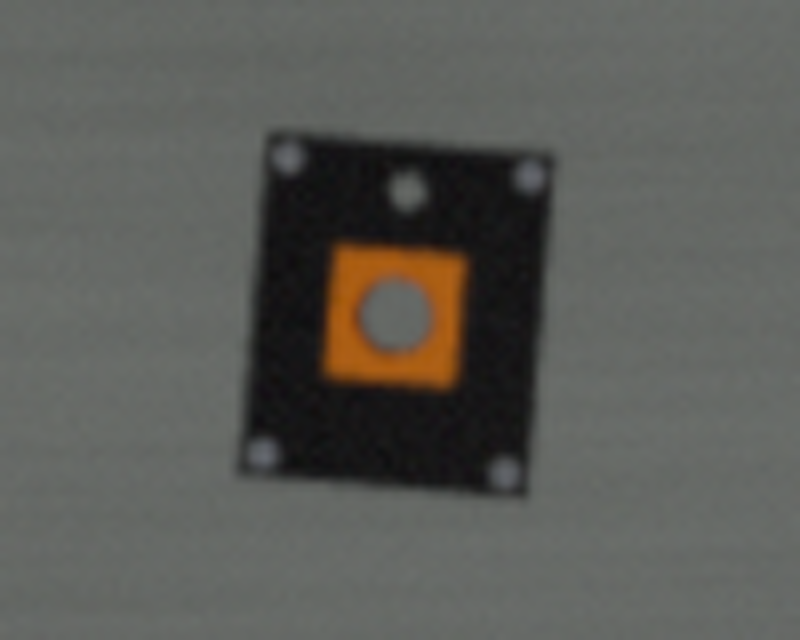

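View pics/c2.png

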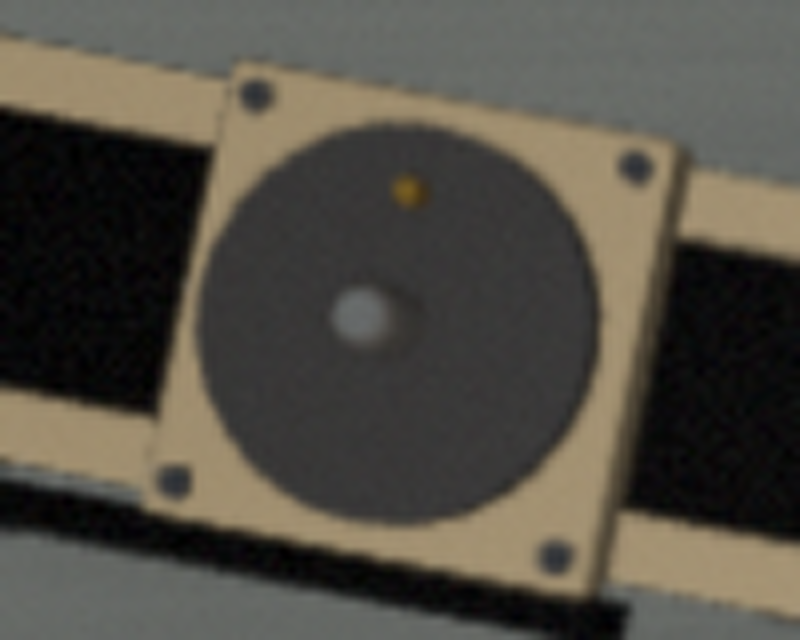

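The crops confirm the small plate at (296,282): it measures about 104x85 mm with a 36 mm hub, while the other two are about 137x118 mm with 50 mm hubs. Its hole is at the top, near (297,266). The spindle shaft top is at (160,246) and the brass pin at (166,230). Next I'll measure them precisely.

```bash
cat > meas.py <<'E'
from h import *
def cent(m,u0,v0):
    v,u=np.nonzero(m); return np.array([u.mean()+u0,v.mean()+v0])
if __name__=="__main__":
    p=cv2.imread("pics/top0.png"); d=np.load("pics/top0.npy"); C=cloud("top",d)
    hsv=cv2.cvtColor(p,cv2.COLOR_BGR2HSV).astype(int)
    # disk
    g=p[200:295,100:235].astype(int); H=hsv[200:295,100:235]
    m=((g.max(2)>35)&(g.max(2)<90)&(H[...,1]<60)).astype(np.uint8)
    X=C[200:295,100:235]
    n,l,st,_=cv2.connectedComponentsWithStats(m); k=l[246-200+10,165-100]
    cs,_=cv2.findContours((l==k).astype(np.uint8),cv2.RETR_EXTERNAL,cv2.CHAIN_APPROX_NONE)
    c=max(cs,key=len).reshape(-1,2)+[100,200]
    W=atz("top",c,76); e=cv2.minEnclosingCircle(W[:,:2].astype(np.float32)); print("disk",st[k],e,cv2.fitEllipse(W[:,:2].astype(np.float32)))
    # plate blank-free: shaft
    S=p[225:265,140:185].astype(int); m=(S.min(2)>85); print("shaft px",m.sum(),cent(m,140,225),atz("top",cent(m,140,225),106))
    Hs=hsv[225:265,140:185]; m=(Hs[...,1]>110)&(Hs[...,2]>70)&(np.arange(225,265)[:,None]<240)
    print("pin",m.sum(),cent(m,140,225),atz("top",cent(m,140,225),86))
    for nm,(a,b,c0,c1) in {"carr":(200,295,100,235)}.items():
        z=X[...,2]; print("z disk",np.median(X[l==k][:,2]))
        cm=((H[...,1]>50)&(g[...,2]>100)&(abs(z-64)<5)); q=X[cm][:,:2].astype(np.float32); print("carriage",cv2.minAreaRect(q))
    # hole & hub plate
    Q=hsv[240:320,256:336]; m=(Q[...,1]>150)&(Q[...,2]>100); cs,_=cv2.findContours(m.astype(np.uint8),cv2.RETR_EXTERNAL,cv2.CHAIN_APPROX_NONE)
    r=cv2.minAreaRect(atz("top",max(cs,key=len).reshape(-1,2)+[256,240],42)[:,:2].astype(np.float32)); print("hub",r)
    hole=[246+408/8-.5,242+190/8-.5]; print("hole",atz("top",hole,4))
    scr=[(288,157),(531,177),(262,453),(506,473)]
    P=atz("top",[[246+a/8-.5,242+b/8-.5] for a,b in scr],14); print("screws",P,P.mean(0))
    e=np.array([1,1,-1,-1])@P; print("yaw",np.arctan2(e[1],e[0]))
    cs=[(257,95),(635,167),(175,481),(555,557)]
    P=atz("top",[[115+a/8-.5,206+b/8-.5] for a,b in cs],66);print("carr screws",P.mean(0)); e=np.array([1,1,-1,-1])@P; print("yaw",np.arctan2(e[1],e[0]))
E
python3 meas.py; python3 -c "
from h import *
from scipy.spatial.transform import Rotation as R
print(R.from_rotvec(observe()['orientation']).as_matrix().round(3))"
```

```text
disk [  40   21   50   51 1911] ((514.3198852539062, 86.0802230834961), 56.1025390625) ((513.9153442382812, 86.11116027832031), (107.65699005126953, 110.15900421142578), 167.1521453857422)
shaft px 133 [151.87969925 240.66165414] [[523.58527473 103.39756437 106.        ]]
pin 12 [165.5 229.5] [[549.16430496  80.09070702  86.        ]]
z disk 76.70456384884544
carriage ((524.0326538085938, 133.10289001464844), (224.74578857421875, 128.6385955810547), 78.35480499267578)
hub ((433.201416015625, -199.63575744628906), (35.84451675415039, 35.763427734375), 89.09647369384766)
hole [[ 469.31565591 -202.80469695    4.        ]]
screws [[ 479.11997375 -168.53470232   14.        ]
 [ 472.25446709 -238.49385368   14.        ]
 [ 394.22280952 -159.96386947   14.        ]
 [ 387.40184836 -229.91265041   14.        ]] [ 433.24977468 -199.22626897   14.        ]
yaw -0.10070127005067181
carr screws [514.50891097  87.16611006  66.        ]
yaw -0.2044066829819813
[[-0.974 -0.     0.227]
 [-0.227  0.002 -0.974]
 [-0.    -1.    -0.002]]
```

Request:
{"method": "drive_tool", "body": {"plan": [{"spin": -8.5},{"spin": -8.5},{"spin": -8.5},{"spin": -8.5},{"spin": -8.5},{"spin": -8.5},{"spin": -8.5},{"spin": -8.5},{"spin": -3}], "claw": 85, "squeeze": 50}}

```text
validation failed for argument at $.pl...
```

```bash
cat > go.py <<'E'
import sys
from h import *
from scipy.spatial.transform import Rotation as R
def go(x,y,z,yaw):
    s=observe(); M=R.from_rotvec(s['orientation']).as_matrix(); d=M.T@(np.array([x,y,z])-s['ee_pos'])
    cur=np.arctan2(M[1,2],M[0,2])
    print("t %.2f"%s['t'],"pos",s['ee_pos'].round(2),"yaw %.4f"%cur,"tilt %.4f"%np.arccos(-M[2,1]),"F",s['ft_force'].round(1),"T",s['torque'].round(2),"w %.1f"%s['gripper_width'],"q6 %.2f"%s['q'][5])
    print("tool delta",d.round(2),"spin deg %.2f"%(-np.degrees((yaw-cur+np.pi)%(2*np.pi)-np.pi)))
if __name__=="__main__": go(*map(float,sys.argv[1:]))
E
python3 go.py 433.2 -199.4 120 -0.10
python3 - <<'E'
from h import *
print(atz("top",[[115+361/8-.5,206+316/8-.5],[115+408/8-.5,206+190/8-.5]],106)[0],atz("top",[[115+407/8-.5,206+190/8-.5]],86))
E
```

```text
t 0.10 pos [ 130.36 -559.55  241.48] yaw -1.3420 tilt 0.0017 F [-0.5  0.9  1.1] T [ 0.01 -0.01  0.02] w 85.4 q6 1.43
tool delta [-376.61  122.04 -281.87] spin deg -71.16
[514.04177117  86.40563194 106.        ] [[549.71669945  80.37356869  86.        ]]
```

The shaft top comes out at (514.0, 86.4), which agrees with the disk centre. The move call was refused, so I'll retry with every key filled in.

Request:
{"method": "drive_tool", "body": {"plan": [{"dx": 0,"dy": 0,"dz": 0,"spin": -8.5},{"dx": 0,"dy": 0,"dz": 0,"spin": -8.5},{"dx": 0,"dy": 0,"dz": 0,"spin": -8.5},{"dx": 0,"dy": 0,"dz": 0,"spin": -8.5},{"dx": 0,"dy": 0,"dz": 0,"spin": -8.5},{"dx": 0,"dy": 0,"dz": 0,"spin": -8.5},{"dx": 0,"dy": 0,"dz": 0,"spin": -8.5},{"dx": 0,"dy": 0,"dz": 0,"spin": -8.5},{"dx": 0,"dy": 0,"dz": 0,"spin": -3}], "claw": 85, "squeeze": 50}}

```text
t: 1.0
ee_pos: [130.1, -556.6, 236.3]
orientation: [-1.162, 1.275, -1.259]
ft_force: [1.2, -1.1, 0.4]
gripper_width: 85.2
```

```bash
python3 go.py 433.2 -199.4 120 -0.10
```

```text
t 1.00 pos [ 130.08 -556.55  236.28] yaw -0.0808 tilt 0.0123 F [ 1.2 -1.1  0.4] T [ 0.03  0.02 -0.03] w 85.2 q6 0.17
tool delta [-379.01  120.32  273.56] spin deg 1.10
```

Request:
{"method": "drive_tool", "body": {"plan": [{"dx": -42,"dy": 0,"dz": 30,"spin": 0},{"dx": -42,"dy": 0,"dz": 30,"spin": 0},{"dx": -42,"dy": 0,"dz": 30,"spin": 0},{"dx": -42,"dy": 0,"dz": 30,"spin": 0}]}}

```text
t: 1.4
ee_pos: [258.5, -404.1, 234.3]
orientation: [-1.156, 1.285, -1.263]
ft_force: [1.4, -0.0, 0.6]
gripper_width: 84.9
```

```bash
python3 go.py 433.2 -199.4 120 -0.10; python3 -c "
from h import *
s=observe();print(s['q'],s['qvel'])
from scipy.spatial.transform import Rotation as R
print(R.from_rotvec(s['orientation']).as_matrix()[:,1])"
```

```text
t 1.40 pos [ 258.51 -404.07  234.33] yaw -0.0905 tilt 0.0149 F [ 1.4 -0.   0.6] T [-0.   -0.12 -0.03] w 84.9 q6 0.49
tool delta [-217.96  116.92  155.9 ] spin deg 0.54
[-1.17139215  0.14327768 -0.19241216  1.24954122  0.00355358  0.48992459] [ 0.9034487  -0.32240399 -0.38760896 -0.0678386   0.01695519  0.90508744]
[-0.00233912  0.01467995 -0.99988951]
```

Request:
{"method": "drive_tool", "body": {"plan": [{"dx": -43,"dy": 12,"dz": 31,"spin": 0},{"dx": -43,"dy": 12,"dz": 31,"spin": 0},{"dx": -43,"dy": 12,"dz": 31,"spin": 0.5},{"dx": -40,"dy": 12,"dz": 28,"spin": 0}]}}

```text
t: 1.8
ee_pos: [385.6, -255.3, 192.1]
orientation: [-1.151, 1.29, -1.274]
ft_force: [1.0, -1.1, 0.2]
gripper_width: 84.9
```

```bash
python3 go.py 433.2 -199.4 120 -0.10
```

```text
t 1.80 pos [ 385.56 -255.33  192.11] yaw -0.1015 tilt 0.0123 F [ 1.  -1.1  0.2] T [-0.1  -0.15  0.01] w 84.9 q6 0.91
tool delta [-59.59  72.78  41.84] spin deg -0.09
```

Request:
{"method": "drive_tool", "body": {"plan": [{"dx": -20,"dy": 20,"dz": 14,"spin": 0},{"dx": -18,"dy": 20,"dz": 13,"spin": 0},{"dx": -10,"dy": 20,"dz": 8,"spin": 0}]}}

```text
t: 2.1
ee_pos: [428.9, -204.3, 131.4]
orientation: [-1.153, 1.283, -1.27]
ft_force: [-0.4, 0.9, -0.3]
gripper_width: 84.7
```

```bash
python3 go.py 433.2 -199.4 60 -0.10
```

```text
t 2.10 pos [ 428.91 -204.29  131.44] yaw -0.0944 tilt 0.0120 F [-0.4  0.9 -0.3] T [-0.   -0.03  0.06] w 84.7 q6 1.04
tool delta [-4.42 71.5   3.77] spin deg 0.32
```

Request:
{"method": "drive_tool", "body": {"plan": [{"dx": -2,"dy": 25,"dz": 2,"spin": 0},{"dx": -1,"dy": 25,"dz": 1,"spin": 0},{"dx": 0,"dy": 12,"dz": 0,"spin": 0.3}]}}

```text
t: 2.4
ee_pos: [432.7, -197.2, 65.6]
orientation: [-1.154, 1.285, -1.268]
ft_force: [0.2, 0.3, -0.2]
gripper_width: 84.5
```

```bash
python3 go.py 433.2 -199.4 22 -0.10; python3 - <<'E'
from h import *
p,d=eyes.capture("scene"); cv2.imwrite("pics/s1.png",p)
E
```

```text
t 2.40 pos [ 432.72 -197.25   65.58] yaw -0.0943 tilt 0.0136 F [ 0.2  0.3 -0.2] T [ 0.04 -0.02 -0.02] w 84.5 q6 1.06
tool delta [ 2.69 43.55  0.74] spin deg 0.32
```

View pics/s1.png

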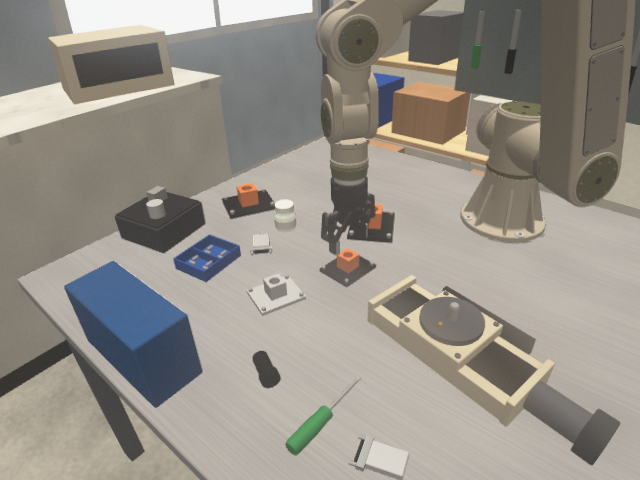

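The gripper, at (345,225), stands over the small plate's hub at (347,260) and clear of the big plate behind it. I'll descend now.

Request:
{"method": "drive_tool", "body": {"plan": [{"dx": 2.5,"dy": 15,"dz": 0.5,"spin": 0.3},{"dx": 0.5,"dy": 14,"dz": 0,"spin": 0},{"dx": 0,"dy": 8,"dz": 0,"spin": 0}]}}

```text
t: 2.75
ee_pos: [432.1, -199.3, 26.6]
orientation: [-1.152, 1.292, -1.27]
ft_force: [0.4, 0.3, 0.1]
gripper_width: 84.8
```

```bash
python3 go.py 433.2 -199.4 24 -0.10
```

```text
t 2.75 pos [ 432.06 -199.26   26.56] yaw -0.0997 tilt 0.0152 F [0.4 0.3 0.1] T [-0.04  0.04 -0.07] w 84.8 q6 1.06
tool delta [0.06 2.56 1.16] spin deg 0.01
```

Request:
{"method": "drive_tool", "body": {"plan": [{"dx": 0,"dy": 1,"dz": 1,"spin": 0},{"dx": 0,"dy": 0,"dz": 0,"spin": 0},{"dx": 0,"dy": -0.5,"dz": 0,"spin": 0},{"dx": 0,"dy": -0.5,"dz": 0,"spin": 0}], "claw": 30, "squeeze": 50}}

```text
t: 3.15
ee_pos: [433.4, -199.6, 27.4]
orientation: [-1.151, 1.292, -1.27]
ft_force: [0.4, 0.4, -5.1]
gripper_width: 35.1
```

```bash
python3 go.py 433.2 -199.4 23 -0.10
```

```text
t 3.15 pos [ 433.4  -199.62   27.39] yaw -0.0999 tilt 0.0153 F [ 0.4  0.4 -5.1] T [-0.05 -0.05 -0.02] w 35.1 q6 1.06
tool delta [-0.14  4.39 -0.21] spin deg 0.00
```

Request:
{"method": "drive_tool", "body": {"plan": [{"dx": 0,"dy": -8,"dz": 0,"spin": 0},{"dx": 0,"dy": -20,"dz": 0,"spin": 0},{"dx": 0,"dy": -30,"dz": 0,"spin": 0},{"dx": 0,"dy": -35,"dz": 0,"spin": 0},{"dx": 0,"dy": -35,"dz": 0,"spin": 0}]}}

```text
t: 3.65
ee_pos: [428.2, -198.0, 155.5]
orientation: [-1.155, 1.305, -1.258]
ft_force: [0.2, -1.2, -4.5]
gripper_width: 35.2
```

```bash
python3 go.py 514.1 86.3 165 -0.19;  python3 - <<'E'
from h import *
p,d=eyes.capture("scene"); cv2.imwrite("pics/s2.png",p)
E
```

```text
t 3.65 pos [ 428.2  -197.99  155.5 ] yaw -0.0999 tilt 0.0281 F [ 0.2 -1.2 -4.5] T [-0.1  -0.14 -0.01] w 35.2 q6 1.06
tool delta [-291.6    -4.06   56.95] spin deg 5.16
```

View pics/s2.png

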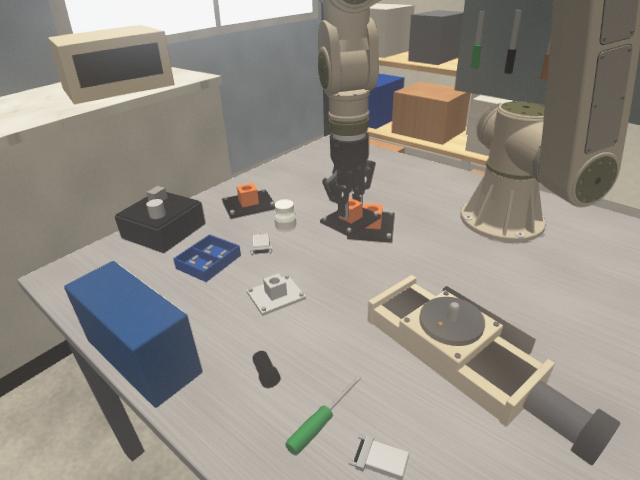

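The plate is lifted and held at about (350,215), with 4.5 N on the wrist. Now I'll carry it to the stage.

Request:
{"method": "drive_tool", "body": {"plan": [{"dx": -25,"dy": -2,"dz": 5,"spin": 0},{"dx": -40,"dy": -2,"dz": 8,"spin": 1},{"dx": -45,"dy": -2,"dz": 8,"spin": 1},{"dx": -45,"dy": -2,"dz": 8,"spin": 1},{"dx": -45,"dy": -2,"dz": 8,"spin": 1},{"dx": -40,"dy": -2,"dz": 8,"spin": 0.5}]}}

```text
t: 4.3
ee_pos: [510.0, 33.0, 182.5]
orientation: [-1.104, 1.358, -1.34]
ft_force: [0.8, -0.9, -4.7]
gripper_width: 35.0
```

```bash
python3 go.py 514.1 86.3 160 -0.18
```

```text
t 4.30 pos [510.03  33.02 182.51] yaw -0.1940 tilt 0.0124 F [ 0.8 -0.9 -4.7] T [-0.08 -0.05 -0.02] w 35.0 q6 1.67
tool delta [-52.79  23.16  -6.2 ] spin deg -0.80
```

Request:
{"method": "drive_tool", "body": {"plan": [{"dx": -25,"dy": 5,"dz": -3,"spin": 0},{"dx": -18,"dy": 5,"dz": -2,"spin": 0},{"dx": -7,"dy": 5,"dz": -1,"spin": -0.5},{"dx": 0,"dy": 4,"dz": 0,"spin": 0}]}}

```text
t: 4.7
ee_pos: [514.2, 90.9, 164.8]
orientation: [-1.112, 1.344, -1.327]
ft_force: [-0.6, -0.6, -4.4]
gripper_width: 35.0
```

```bash
python3 go.py 514.1 86.3 150 -0.17;  python3 - <<'E'
from h import *
p,d=eyes.capture("top"); cv2.imwrite("pics/t3.png",p); np.save("pics/t3.npy",d)
cv2.imwrite("pics/t3c.png",cv2.resize(p[196:296,105:225],None,fx=6,fy=6,interpolation=cv2.INTER_CUBIC))
q,d=eyes.capture("scene"); cv2.imwrite("pics/s3.png",q); np.save("pics/s3.npy",d)
cv2.imwrite("pics/s3c.png",cv2.resize(q[200:400,340:580],None,fx=3,fy=3,interpolation=cv2.INTER_CUBIC))
E
```

```text
t 4.70 pos [514.19  90.87 164.76] yaw -0.1760 tilt 0.0130 F [-0.6 -0.6 -4.4] T [-0.1   0.02  0.05] w 35.0 q6 1.76
tool delta [ 4.71 14.7   0.74] spin deg -0.34
```

View pics/t3c.png

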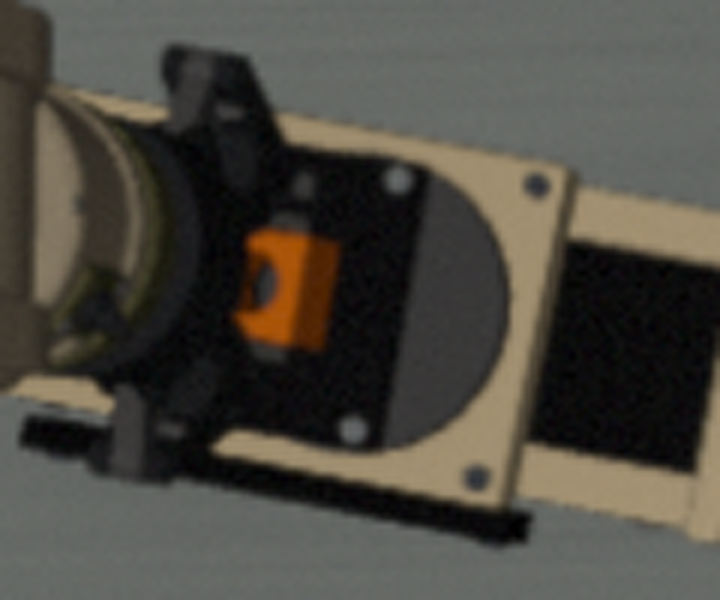

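View pics/s3c.png

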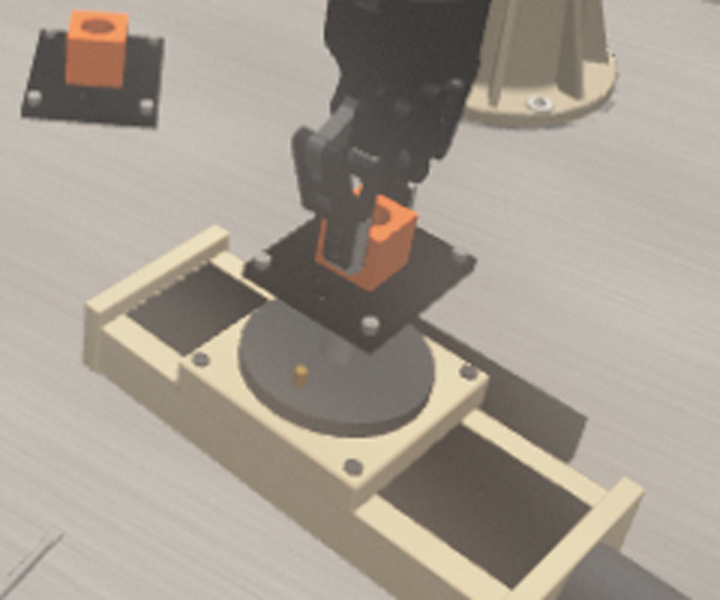

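The plate hangs above the spindle. In the top crop its two right-hand screws are at (400,180) and (353,430); in the scene crop the pin at (300,375) and the shaft at (335,345) are still free below it. I'll check where the plate sits in the grip from the screws.

```bash
python3 - <<'E'
from h import *
g=cv2.imread("pics/t3.png")
px=[]
for a,b in [(400,180),(353,430)]:
    u,v=105+a/6-.5,196+b/6-.5
    w=g[int(v)-4:int(v)+6,int(u)-4:int(u)+6].min(2).astype(float); w=np.clip(w-60,0,None)
    vv,uu=np.mgrid[int(v)-4:int(v)+6,int(u)-4:int(u)+6]; print((u,v),(uu*w).sum()/w.sum(),(vv*w).sum()/w.sum()); px.append([(uu*w).sum()/w.sum(),(vv*w).sum()/w.sum()])
P=atz("top",px,151.8); print(P, np.linalg.norm(P[0]-P[1]))
d=P[0]-P[1]; y=np.arctan2(d[1],d[0]); mid=P.mean(0); c=mid[:2]+35*np.array([-np.sin(y),np.cos(y)]); print("yaw",y,"centre at screw height",c)
# depth of hub top & plate
C=cloud("top",np.load("pics/t3.npy")); print("plate z",C[240:262,164:170,2].round(0)[::4].tolist())
from scipy.spatial.transform import Rotation as R
print(R.from_rotvec(observe()['orientation']).as_matrix()[:,1], observe()['ee_pos'])
E
```

```text
(171.16666666666669, 225.5) 172.37615740740742 222.79282407407408
(163.33333333333334, 267.1666666666667) 163.08071748878925 270.0840807174888
[[555.47910872  45.50521816 151.8       ]
 [459.76936502  64.17102514 151.8       ]] 97.51290883899452
yaw -0.1926075045647298 centre at screw height [514.32389594  89.19091729]
plate z [[147.0, 147.0, 148.0, 147.0, 144.0, 149.0], [148.0, 147.0, 148.0, 145.0, 146.0, 145.0], [145.0, 145.0, 144.0, 149.0, 145.0, 145.0], [148.0, 1060.0, 145.0, 145.0, 147.0, 145.0], [147.0, 145.0, 145.0, 148.0, 146.0, 146.0], [150.0, 151.0, 149.0, 148.0, 145.0, 147.0]]
[-6.26712438e-04  1.26683914e-02 -9.99919556e-01] [513.90144538  89.66539617 164.40637024]
```

```bash
python3 - <<'E'
from h import *
px=[(171.17,225.5),(163.33,267.17)]
P=atz("top",px,151.8); print(P, np.linalg.norm(P[0]-P[1]))
d=P[0]-P[1]; y=np.arctan2(d[1],d[0]); mid=P.mean(0); c=mid[:2]+35*np.array([-np.sin(y),np.cos(y)]); print("yaw",y,"centre",c)
E
python3 go.py 514.1 86.3 140 -0.17
```

```text
[[549.9915191   47.95466375 151.8       ]
 [465.64534552  63.67211738 151.8       ]] 85.79810805511698
yaw -0.18423155283984324 centre [514.23012237  90.22109654]
t 4.80 pos [513.9   89.67 164.41] yaw -0.1782 tilt 0.0127 F [-0.3 -0.  -4.2] T [-0.08 -0.01  0.04] w 35.4 q6 1.76
tool delta [ 3.58 24.36  0.86] spin deg -0.47
```

Request:
{"method": "drive_tool", "body": {"plan": [{"dx": 3,"dy": 8,"dz": 0.5,"spin": 0},{"dx": 0.5,"dy": 8,"dz": 0.3,"spin": 0},{"dx": 0,"dy": 6,"dz": 0,"spin": 0}]}}

```text
t: 5.1
ee_pos: [514.6, 83.0, 141.7]
orientation: [-1.109, 1.348, -1.333]
ft_force: [-1.1, 0.3, -4.4]
gripper_width: 35.1
```

```bash
python3 go.py 514.1 86.4 135 -0.17
```

```text
t 5.10 pos [514.63  83.04 141.73] yaw -0.1826 tilt 0.0118 F [-1.1  0.3 -4.4] T [ 0.02 -0.03  0.01] w 35.1 q6 1.75
tool delta [-3.13  6.77 -1.13] spin deg -0.72
```

Request:
{"method": "drive_tool", "body": {"plan": [{"dx": -3,"dy": 0,"dz": -0.8,"spin": -0.3},{"dx": -0.5,"dy": 0,"dz": -0.3,"spin": 0}]}}

```text
t: 5.3
ee_pos: [513.2, 85.6, 140.2]
orientation: [-1.112, 1.347, -1.33]
ft_force: [0.2, 0.2, -4.5]
gripper_width: 35.1
```

```bash
python3 go.py 514.1 86.4 135 -0.17
```

```text
t 5.30 pos [513.24  85.65 140.19] yaw -0.1793 tilt 0.0118 F [ 0.2  0.2 -4.5] T [-0.05 -0.03  0.01] w 35.1 q6 1.75
tool delta [-0.83  5.19  0.74] spin deg -0.53
```

Request:
{"method": "drive_tool", "body": {"plan": [{"dx": -0.8,"dy": 3,"dz": 0.7,"spin": -0.2},{"dx": 0,"dy": 2,"dz": 0,"spin": 0},{"dx": 0,"dy": 1,"dz": 0,"spin": 0}]}}

```text
t: 5.6
ee_pos: [514.6, 86.5, 134.3]
orientation: [-1.114, 1.344, -1.328]
ft_force: [-0.6, 0.3, -3.8]
gripper_width: 34.9
```

```bash
python3 go.py 514.1 86.4 125 -0.17
```

```text
t 5.60 pos [514.58  86.53 134.3 ] yaw -0.1753 tilt 0.0117 F [-0.6  0.3 -3.8] T [-0.01  0.03 -0.02] w 34.9 q6 1.75
tool delta [ 0.32  9.29 -0.43] spin deg -0.31
```

Request:
{"method": "drive_tool", "body": {"plan": [{"dx": 0.2,"dy": 2.5,"dz": -0.4,"spin": 0},{"dx": 0,"dy": 2,"dz": 0,"spin": 0},{"dx": 0,"dy": 2,"dz": 0,"spin": 0}]}}

```text
t: 5.9
ee_pos: [514.5, 86.7, 127.7]
orientation: [-1.113, 1.343, -1.328]
ft_force: [-0.3, -0.7, -4.2]
gripper_width: 35.1
```

```bash
python3 go.py 514.1 86.4 120 -0.17
```

```text
t 5.90 pos [514.45  86.69 127.66] yaw -0.1749 tilt 0.0117 F [-0.3 -0.7 -4.2] T [-0.    0.02  0.03] w 35.1 q6 1.75
tool delta [ 0.44  7.66 -0.28] spin deg -0.28
```

Request:
{"method": "drive_tool", "body": {"plan": [{"dx": 0,"dy": 2.5,"dz": 0,"spin": 0},{"dx": 0,"dy": 2,"dz": 0,"spin": 0},{"dx": 0,"dy": 2,"dz": 0,"spin": 0},{"dx": 0,"dy": 1,"dz": 0,"spin": 0}]}}

```text
t: 6.3
ee_pos: [514.3, 86.8, 119.3]
orientation: [-1.114, 1.343, -1.327]
ft_force: [-0.1, 0.5, -4.3]
gripper_width: 35.1
```

```bash
python3 go.py 514.1 86.4 113 -0.17
```

```text
t 6.30 pos [514.3   86.82 119.27] yaw -0.1748 tilt 0.0116 F [-0.1  0.5 -4.3] T [-0.05  0.   -0.02] w 35.1 q6 1.75
tool delta [ 0.52  6.26 -0.11] spin deg -0.28
```

The bore is about 14 mm down the shaft with no side force. I'll continue to the pin in small rows.

Request:
{"method": "drive_tool", "body": {"plan": [{"dx": 0,"dy": 1.5,"dz": 0,"spin": 0},{"dx": 0,"dy": 1,"dz": 0,"spin": 0},{"dx": 0,"dy": 1,"dz": 0,"spin": 0},{"dx": 0,"dy": 0.5,"dz": 0,"spin": 0}]}}

```text
t: 6.7
ee_pos: [514.3, 86.8, 114.9]
orientation: [-1.114, 1.343, -1.327]
ft_force: [-0.3, -0.4, -4.1]
gripper_width: 35.3
```

```bash
python3 go.py 514.1 86.4 113 -0.17
```

```text
t 6.70 pos [514.3   86.83 114.87] yaw -0.1749 tilt 0.0116 F [-0.3 -0.4 -4.1] T [0.01 0.01 0.04] w 35.3 q6 1.75
tool delta [ 0.48  1.86 -0.12] spin deg -0.28
```

Request:
{"method": "drive_tool", "body": {"plan": [{"dx": 0,"dy": 1,"dz": 0,"spin": 0},{"dx": 0,"dy": 0.8,"dz": 0,"spin": 0},{"dx": 0,"dy": 0.5,"dz": 0,"spin": 0}]}}

```text
t: 7.0
ee_pos: [514.4, 86.9, 112.5]
orientation: [-1.113, 1.343, -1.328]
ft_force: [-0.1, 0.9, -4.2]
gripper_width: 35.0
```

```bash
python3 go.py 514.1 86.4 113 -0.17
```

```text
t 7.00 pos [514.44  86.88 112.51] yaw -0.1748 tilt 0.0117 F [-0.1  0.9 -4.2] T [-0.07 -0.   -0.02] w 35.0 q6 1.75
tool delta [ 0.53 -0.5  -0.25] spin deg -0.28
```

Request:
{"method": "drive_tool", "body": {"plan": [{"dx": 0,"dy": 0.8,"dz": 0,"spin": 0},{"dx": 0,"dy": 0.6,"dz": 0,"spin": 0},{"dx": 0,"dy": 0.5,"dz": 0,"spin": 0}]}}

```text
t: 7.3
ee_pos: [514.5, 86.9, 110.5]
orientation: [-1.113, 1.343, -1.328]
ft_force: [-0.4, -0.1, -4.6]
gripper_width: 35.2
```

```bash
python3 go.py 514.1 86.4 113 -0.17
```

```text
t 7.30 pos [514.49  86.88 110.51] yaw -0.1749 tilt 0.0116 F [-0.4 -0.1 -4.6] T [-0.06 -0.03 -0.01] w 35.2 q6 1.75
tool delta [ 0.51 -2.49 -0.31] spin deg -0.28
```

Request:
{"method": "drive_tool", "body": {"plan": [{"dx": 0,"dy": 0.8,"dz": 0,"spin": 0},{"dx": 0,"dy": 0.6,"dz": 0,"spin": 0},{"dx": 0,"dy": 0.6,"dz": 0,"spin": 0}]}}

```text
t: 7.6
ee_pos: [514.5, 86.9, 108.3]
orientation: [-1.113, 1.343, -1.328]
ft_force: [0.1, -0.4, -3.7]
gripper_width: 34.9
```

```bash
python3 go.py 514.1 86.4 103 -0.17
```

```text
t 7.60 pos [514.51  86.91 108.35] yaw -0.1748 tilt 0.0116 F [ 0.1 -0.4 -3.7] T [-0.02  0.03  0.01] w 34.9 q6 1.75
tool delta [ 0.63  5.34 -0.3 ] spin deg -0.28
```

The underside is about 5 mm below the pin's top and the force hasn't changed, so the pin seems to have entered the hole straight away. I'll continue gently.

Request:
{"method": "drive_tool", "body": {"plan": [{"dx": 0,"dy": 0.8,"dz": 0,"spin": 0},{"dx": 0,"dy": 0.6,"dz": 0,"spin": 0},{"dx": 0,"dy": 0.5,"dz": 0,"spin": 0}]}}

```text
t: 7.9
ee_pos: [514.5, 86.9, 106.3]
orientation: [-1.113, 1.343, -1.328]
ft_force: [0.5, 0.1, -4.9]
gripper_width: 35.0
```

```bash
python3 go.py 514.1 86.4 103 -0.17
```

```text
t 7.90 pos [514.52  86.94 106.27] yaw -0.1749 tilt 0.0116 F [ 0.5  0.1 -4.9] T [-0.02  0.02  0.02] w 35.0 q6 1.75
tool delta [ 0.64  3.26 -0.32] spin deg -0.28
```

Request:
{"method": "drive_tool", "body": {"plan": [{"dx": 0,"dy": 0.6,"dz": 0,"spin": 0},{"dx": 0,"dy": 0.5,"dz": 0,"spin": 0},{"dx": 0,"dy": 0.3,"dz": 0,"spin": 0}]}}

```text
t: 8.2
ee_pos: [514.5, 87.0, 104.7]
orientation: [-1.113, 1.343, -1.328]
ft_force: [0.3, -0.4, -3.1]
gripper_width: 35.5
```

```bash
python3 go.py 514.1 86.4 103 -0.17
```

```text
t 8.20 pos [514.51  86.96 104.7 ] yaw -0.1749 tilt 0.0117 F [ 0.3 -0.4 -3.1] T [-0.01 -0.03  0.04] w 35.5 q6 1.75
tool delta [ 0.64  1.7  -0.3 ] spin deg -0.28
```

Request:
{"method": "drive_tool", "body": {"plan": [{"dx": 0,"dy": 0.5,"dz": 0,"spin": 0},{"dx": 0,"dy": 0.3,"dz": 0,"spin": 0}]}}

```text
t: 8.4
ee_pos: [514.5, 87.0, 103.9]
orientation: [-1.113, 1.343, -1.328]
ft_force: [-0.4, 0.3, -4.1]
gripper_width: 35.0
```

```bash
python3 go.py 514.1 86.4 103 -0.17
```

```text
t 8.40 pos [514.54  86.97 103.86] yaw -0.1749 tilt 0.0117 F [-0.4  0.3 -4.1] T [-0.01 -0.02 -0.02] w 35.0 q6 1.75
tool delta [ 0.64  0.85 -0.33] spin deg -0.28
```

Request:
{"method": "drive_tool", "body": {"plan": [{"dx": 0,"dy": 0.5,"dz": 0,"spin": 0},{"dx": 0,"dy": 0.3,"dz": 0,"spin": 0}]}}

```text
t: 8.6
ee_pos: [514.6, 87.0, 103.1]
orientation: [-1.113, 1.343, -1.328]
ft_force: [-0.0, -0.2, -1.6]
gripper_width: 35.2
```

```bash
python3 go.py 514.1 86.4 103 -0.17
```

```text
t 8.60 pos [514.56  86.96 103.06] yaw -0.1748 tilt 0.0116 F [-0.  -0.2 -1.6] T [-0.06  0.21  0.04] w 35.2 q6 1.75
tool delta [ 0.63  0.05 -0.35] spin deg -0.28
```

Contact starts at TCP z 103, the height expected for home. One small press to level it.

Request:
{"method": "drive_tool", "body": {"plan": [{"dx": 0,"dy": 0.4,"dz": 0,"spin": 0},{"dx": 0,"dy": 0.2,"dz": 0,"spin": 0}]}}

```text
t: 8.8
ee_pos: [514.6, 86.9, 103.1]
orientation: [-1.113, 1.342, -1.328]
ft_force: [-1.0, -0.7, -1.6]
gripper_width: 35.1
```

```bash
python3 go.py 514.1 86.4 103 -0.17
```

```text
t 8.80 pos [514.56  86.95 103.05] yaw -0.1748 tilt 0.0117 F [-1.  -0.7 -1.6] T [0.06 0.32 0.06] w 35.1 q6 1.75
tool delta [ 0.62  0.05 -0.36] spin deg -0.27
```

Request:
{"method": "drive_tool", "body": {"plan": [{"dx": 0,"dy": -0.2,"dz": 0,"spin": 0},{"dx": 0,"dy": -0.3,"dz": 0,"spin": 0},{"dx": 0,"dy": -0.3,"dz": 0,"spin": 0},{"dx": 0,"dy": -0.3,"dz": 0,"spin": 0}], "claw": 70}}

```text
t: 9.2
ee_pos: [516.7, 87.0, 105.9]
orientation: [-1.109, 1.339, -1.33]
ft_force: [-0.0, -1.1, -0.3]
gripper_width: 70.3
```

```bash
python3 go.py 514.1 86.4 160 -0.17
```

```text
t 9.20 pos [516.68  86.99 105.86] yaw -0.1748 tilt 0.0130 F [-0.  -1.1 -0.3] T [0.02 0.04 0.01] w 70.3 q6 1.75
tool delta [  0.36 -54.16  -2.25] spin deg -0.27
```

Request:
{"method": "drive_tool", "body": {"plan": [{"dx": 0,"dy": -5,"dz": -2,"spin": 0},{"dx": 0,"dy": -10,"dz": 0,"spin": 0},{"dx": 0,"dy": -20,"dz": 0,"spin": 0},{"dx": 0,"dy": -30,"dz": 0,"spin": 0},{"dx": 0,"dy": -30,"dz": 0,"spin": 0}]}}

```text
t: 9.7
ee_pos: [511.1, 86.2, 202.2]
orientation: [-1.115, 1.344, -1.327]
ft_force: [0.7, -0.3, 0.9]
gripper_width: 70.1
```

```bash
python3 go.py 514.1 -60 230 -0.17
```

```text
t 9.70 pos [511.08  86.22 202.21] yaw -0.1748 tilt 0.0118 F [ 0.7 -0.3  0.9] T [ 0.   -0.06 -0.01] w 70.1 q6 1.75
tool delta [143.15 -29.5   28.29] spin deg -0.27
```

Now I'll move the arm aside to clear the top view.

Request:
{"method": "drive_tool", "body": {"plan": [{"dx": 30,"dy": -10,"dz": -5,"spin": 0},{"dx": 40,"dy": -10,"dz": -5,"spin": 0},{"dx": 45,"dy": -8,"dz": -5,"spin": 0},{"dx": 45,"dy": 0,"dz": -5,"spin": 0},{"dx": 45,"dy": 0,"dz": 0,"spin": 0},{"dx": 30,"dy": 0,"dz": 0,"spin": 0}]}}

```text
t: 10.3
ee_pos: [454.2, -146.3, 240.7]
orientation: [-1.108, 1.321, -1.329]
ft_force: [0.4, -0.4, 0.2]
gripper_width: 70.2
```

```bash
python3 - <<'E'
from h import *
p,d=eyes.capture("top"); cv2.imwrite("pics/t4.png",p); np.save("pics/t4.npy",d)
a=cv2.resize(p[206:286,115:215],None,fx=4,fy=4,interpolation=cv2.INTER_CUBIC)
q,e=eyes.capture("scene"); cv2.imwrite("pics/s4.png",q)
b=cv2.resize(q[270:375,380:525],(400,320),interpolation=cv2.INTER_CUBIC)
cv2.imwrite("pics/c4.png",np.hstack([a,b]))
C=cloud("top",d); X=C[200:295,100:235]; g=p[200:295,100:235]
hv=cv2.cvtColor(g,cv2.COLOR_BGR2HSV)
o=(hv[...,1]>150)&(hv[...,2]>100)&(hv[...,0]<20); top=X[o&(X[...,2]>108)]
print("hub top z",np.median(X[o][:,2]),"n",o.sum())
r=cv2.minAreaRect(X[o&(X[...,2]>112)][:,:2].astype(np.float32)); print(r)
k=(g.max(2)<35)&(X[...,2]>80)&(X[...,2]<92); q=X[k]; q=q[np.linalg.norm(q[:,:2]-[514,86.4],axis=1)<60]
A=np.c_[q[:,:2]-[514,86.4],np.ones(len(q))]; s=np.linalg.lstsq(A,q[:,2],rcond=None)[0]; print("plate plane slopes,z",s,len(q))
s=observe(); print(s['t'],s['ee_pos'],s['ft_force'])
E
```

```text
hub top z 117.73300993297251 n 102
((499.1406555175781, -2.0419998168945312), (217.2186279296875, 33.172237396240234), 80.20247650146484)
plate plane slopes,z [-3.00675595e-03  1.02540663e-04  8.46604404e+01] 312
10.4 [ 454.37348063 -147.23585989  240.50237165] [-0.38415212  0.53077528 -0.71375621]
```

View pics/c4.png

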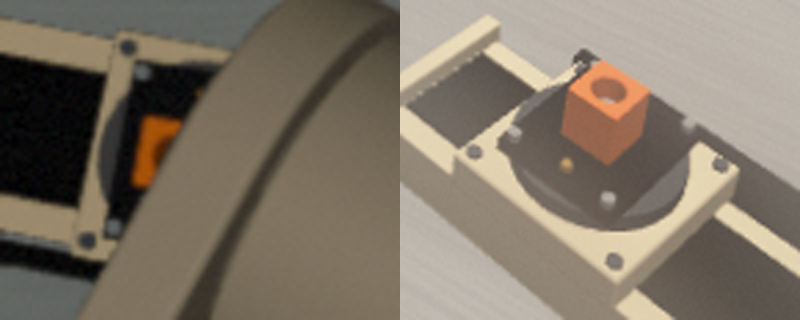

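The plate lies flat at home. Its top plane reads z = 84.7 mm against an expected 84 (the bare disk read 0.7 high), the slope is 0.003 or less and the hub top is at 117.7. The brass pin shows in its hole at (566,165) in the right-hand crop. I'll hand in after a quick bystander check.

```bash
python3 - <<'E'
from h import *
from plant import close_job
a=cv2.imread("pics/scene0.png");b=cv2.imread("pics/s4.png")
for n,(u0,u1,v0,v1) in dict(blank=(245,308,270,312),conA=(350,412,435,478),driver=(285,362,375,452),plug=(248,285,350,390),tray=(172,242,235,280),jar=(272,298,198,230),conB=(248,274,232,258)).items():
    print(n,np.abs(a[v0:v1,u0:u1].astype(int)-b[v0:v1,u0:u1]).mean().round(2))
print(observe()['ft_force'],observe()['qvel'].round(3)); print(close_job())
E
```

```text
blank 1.31
conA 1.2
driver 1.28
plug 1.41
tray 1.37
jar 1.1
conB 1.25
[-0.38415212  0.53077528 -0.71375621] [ 0.064 -0.003 -0.017  0.011  0.032  0.052]
the job is handed in; nothing more can be done
None
```

The black adapter plate is home on the spindle face and released, and I handed the job in at about 10.4 s of the 72 s allowed. No verdict is reported.

I picked the smallest black plate (about 104 x 85 mm as measured; the other two were about 137 x 118 mm) by its hub. I lowered it over the shaft with its hole turned to the pin angle measured in the image. The pin went in on the first descent, so the turning search was never needed. First contact came at the expected home height, and the wrist force changed by only 2 to 3 N.

Last checks:
- **Seating:** the plate's top plane read 84.7 mm (expected 84, with a camera bias of about +0.7 mm), with a slope of 0.003 or less. The hub top read 117.7 mm (expected 118), and the pin is visible in its hole.
- **Surroundings:** the bystander areas of the scene image match the start picture to within noise. The arm stands clear, with about zero wrist force.
- **Not measured:** the final sideways position. The arm hid half the hub from the top camera and the rectangle fit was invalid, so I inferred it from the shaft being in the bore and the pin in its hole.
- **During release:** the tool shifted about 2 mm in x and 3 mm up as the fingers opened. The pictures after that still show the plate home.

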